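# Cam to its low point, then slide home

### The job

Seat the pine block in the clamping jig. First push the lever's red knob round until the blue lever points at the red index mark on the jig's base plate, which turns the cam's low point to the follower; do not push the slide forward before that. Then push the orange thumb plate forward until the slide is fully home, so that its jaw seats the block against the fence; leave the cam at its low point, do not touch the block with the hand or disturb the other things on the bench, and finish with the hand clear.

Things in the scene. Friction and masses are not known exactly. Their poses are not given: they have to be found in the camera images.
- jig: Clamping jig, screwed to the bench. Base plate 190 x 255 x 12 mm (x -135 to 55, y -150 to 105). Origin on the bench top (z = 0) below the cam's pivot; x is the way the slide goes forward, y to its left, z up. The slide runs along y = 0 at x < 0. To its right stands the block's fence: z 12 to 46, y -138 to -58, face to -x at x = -25.
- cam (a joint): Cam angle about the jig's z axis (rad, clockwise from above positive). 0 = low point at the follower, lever along the jig's +y, at the index mark; at angle a the lever points along (sin a, cos a) in jig x, y. Starts at 1.7 to 2.6; range -0.6 to 2.8, no stop or detent at 0. Dry friction 0.3 N m (4 to 5 N at the knob): it stays where it is left.
- cam_axis (a point): Point on the cam's pivot axis at the disc's top face, z = 30. The cam is a steel disc 68 mm across, z 14 to 30, its centre 16 mm off the pivot.
- lever_knob (a point): Point on the axis of the lever's upright red knob, a round post 16 mm in diameter, 70 mm from the pivot, standing from z = 39 to z = 95; this point is at z = 70. The flat blue lever below it is 16 mm wide, z 30 to 39, and reaches 84 mm from the pivot.
- index_mark (a point): Centre of the red index mark (5 x 16 mm) painted on the base plate, 96.5 mm from the pivot along the jig's +y, z = 12.
- slide (a joint): Travel of the follower slide forward along the jig's x (m): starts at 0 to 0.004, fully home at its stop, 0.034. Friction about 3 N; stays where it is left. If the cam is away from 0, the brass roller on the slide's nose strikes the cam's rim before home. The steel jaw on its right arm pushes the block, with 1 mm of play left at home.
- thumb_plate (a point): Centre of the back face (looking to the jig's -x) of the orange thumb plate on the slide, at z = 60, 95 mm behind the pivot when the slide is at 0. The plate is 60 mm wide (y), 12 mm thick, z 30 to 80. The slide's bar and arm behind its foot reach up to z = 39, so push it above that.
- wood_block: Pine block 45 x 75 x 32 mm (its x, y, z), loose, lying on the base plate (underside at z = 12) between the slide's jaw and the fence. Origin: centre of the underside. Seated, its centre is about 47.5 mm behind the pivot along the jig's x (about 22.5 mm from the fence's face), its x along the jig's x. Only the jaw shall move it.
- fence_face (a point): Centre of the fence's face, against which the block is seated (z = 28).
- tape_measure: yellow and black pocket tape measure, 72 x 85 x 35 mm, loose bystander; origin at the centre of its underside
- screwdriver_yel: screwdriver with yellow handle, 190 mm long, loose bystander; origin at the centre of its underside
- elec_tape: roll of black tape, 68 mm across, 19 mm high, loose bystander; origin at the centre of its underside
- spool_a: small wooden spool, 41 mm across, 45 mm high, loose bystander; origin at the centre of its underside
- paint_brush: flat paint brush with green handle, 195 mm long, at the far edge of the bench, loose bystander; origin at the centre of its underside
Not all that is in view belongs to the job. Of the things that look like the wood_block, the larger one is meant.

How it is judged:
By the outcome, as a careful person would: the job done as asked, in the order asked, and still so for the second after the job is handed in, with the robot touching nothing.
It also fails if it takes over 51 s, if anything falls off the work surface, if the arm or the gripper's body presses on something with over 40 N, if the wrist force passes 120 N, or if a joint passes its speed limit or range.

### The arm

A 6-joint arm with a two-finger parallel gripper is mounted at the origin on the work surface; the furniture and walls round the work are solid. World frame = base frame: x ahead of the robot, y to its left, z up, the work surface at z = 0. Lengths are in m, angles in rad, forces in N, time in s.
With the tool pointing down it reaches from about 0.25 to 0.8 m from the base axis. Payload 3.9 kg.
Tool frame: the origin (TCP) lies midway between the tips of the shut fingers; the grasp point (between the pads) lies 19 mm behind it (ctrl.tcp_to_grasp is the distance from the TCP to the grasp point, in m); z points along the fingers, y is the line along which they close (so a half turn about z gives the same grasp; the last joint's range is limited). The gripper opens to 85 mm and grips with 20 to 120 N. Pads are 22 mm wide; open, the fingers measure 114 mm over their backs; the gripper's body (76 mm by 85 mm) begins 54 mm behind the grasp point. The pads swing forward as they close: fully open they stand 13 mm farther back than shut.
Start: joints at [1.269, 0.26, -0.138, 1.173, 0, 1.571], TCP at [0.156, 0.501, 0.231] pointing down, gripper open.
Joint ranges: [-2.78, 2.78], [-0.83, 1.72], [-1.28, 1.37], [-1.9, 2.12], [-1.57, 1.48], [-3.14, 3.14]. Speed limits (rad/s): [2.57, 2.57, 3.14, 3.14, 3.14, 3.14].

### API

Orientations are given as a rotation vector (axis times angle).
In Python, from bench import ctrl gives the robot as it stands.
- The arm moves only by the tool arm_command, never from a script. Its argument "commands" is a list of rows, each a list of 4 numbers: the shift along the tool's x, y, z in cm, then the turn about the tool's z in rad. In form: [[dx, dy, dz, yaw], ...]. A call has 1 to 12 rows; each row is the pose to reach, as a shift and turn from the pose commanded when the call began, along the tool's axes at that moment; what a row does not reach only later rows make up. A row lasts 1/8 s, in which the tool goes at most 62.5 mm and 10.7 degrees, less where a joint would pass 70% of its speed; a pose out of reach is approached as far as the arm can. A call with a gripper value outside its range is refused whole. "jaw" is the finger opening in cm, from 0 to 8.54, set as the call begins (left out, the last holds). The fingers move at their own pace and stop on an object; "squeeze" is the grip in N (left out, the last holds). Time passes only in rows, so rows that repeat a pose let the fingers close. It gives the time, the measured TCP pose, the force, the opening and the grip force at its end, in the units of the state.
- ctrl.get_state(): the state, without advancing time (a new reading comes with each control period).
- ctrl.grab_frame(name): name is "scene" or "top" or "wrist"; returns (picture, depth): 400x640x3 uint8, red, green, blue; 400x640 float32, m along the optical axis (not along the pixel's ray), 0 where there is no reading.
- ctrl.get_calibration(name): a dict with "mtx" (3x3 intrinsics, pixels), "camera_from_world" (4x4, takes a point from world to camera coordinates). Camera axes: x right, y down, z forward; pixel columns grow to the right and rows downward; lengths in m; the calibration is good to about 2 mm. A picture is of the moment at which its call begins: read the wrist's pose just before it. get_calibration takes no time and is no camera call; for the wrist camera it gives the pose at the moment of the call.
- ctrl.job_done(): hands the job in; it is judged then, once.
The state is a dict: "time_s": time; "joints": joint angles; "joint_velocities": joint speeds; "tau": joint torques, N m; "eef_pos": TCP position; "tool_rot": TCP orientation; "contact_force": force on the tool from outside, world axes, zero at the start; "moment": the same for the moment, N m; "width": finger opening in m; "finger_force": force on a finger pad.
Only numpy, scipy, OpenCV 4.12 (cv2) and the standard library are available. Lean on these libraries where they do the work, as an engineer would, in place of code of your own. Each camera call takes 0.05 s, during which the arm holds its last target. There are 200 camera calls.

## Working session

There is one attempt and no reset: what is moved stays moved. The work goes in short steps, Python scripts to look and compute and a tool call to move; the robot and the scene stay as the last step left them, time stands still between calls to the robot, and variables do not carry over. Pictures are saved under pics/ and viewed, at most 10 in all, crops included, and the job is handed in when it is done.

Besides the shell and the picture viewer there is one more tool, called after ">>>" by a JSON object that holds its "op" and its "data". arm_command: Moves the arm, as the interface text tells. Its arguments: {"type":"object","properties":{"commands":{"type":"array","items":{"type":"array","items":{"type":"number"}}},"jaw":{"type":"number"},"squeeze":{"type":"number"}},"required":["commands"]}

```bash
mkdir -p pics; cat > h.py <<'E'
import numpy as np, cv2
from bench import ctrl
def grab(n,f):
    c=ctrl.get_calibration(n); p,d=ctrl.grab_frame(n)
    cv2.imwrite(f'pics/{f}.png',p[:,:,::-1]); np.savez(f'pics/{f}.npz',p=p,d=d,K=c['mtx'],T=c['camera_from_world'])
def ray(f,u,v,z=None):
    a=np.load(f'pics/{f}.npz'); K,T=a['K'],a['T']; R,t=T[:3,:3],T[:3,3]
    r=R.T@np.linalg.inv(K)@[u,v,1]; o=-R.T@t
    if z is None: return o+r*a['d'][int(v),int(u)]
    return o+r*(z-o[2])/r[2]
def proj(f,P):
    a=np.load(f'pics/{f}.npz'); q=a['K']@(a['T']@np.r_[P,1])[:3]; return q[:2]/q[2]
E
python3 - <<'E'
from h import *
grab('top','top0'); grab('scene','scene0')
print(ctrl.get_state())
E
```

```text
{'time_s': 0.1, 'joints': array([ 1.26901416e+00,  2.60581339e-01, -1.39233114e-01,  1.17264519e+00,
        5.41922766e-05,  1.57080067e+00]), 'joint_velocities': array([ 0.00110866,  0.0004399 ,  0.0037799 , -0.00099933,  0.00121113,
        0.00012815]), 'tau': array([-1.85448994e-04, -4.06506371e+01,  2.54527295e+01,  1.00772016e-02,
       -1.63966483e-06, -4.13658270e-06]), 'eef_pos': array([0.1558514 , 0.50072142, 0.23057012]), 'tool_rot': array([-4.72202560e-01, -3.10559415e+00,  2.57000704e-03]), 'contact_force': array([ 0.18121   , -0.21447   , -0.49525836]), 'moment': array([ 0.03583285,  0.06576309, -0.01782306]), 'finger_force': 0.0, 'width': 0.08521125077239315}
```

View pics/top0.png

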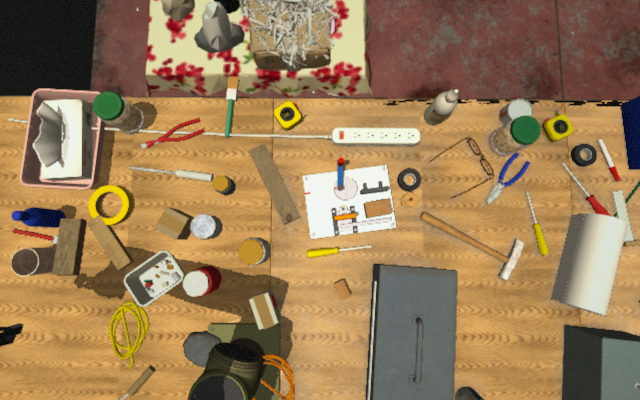

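View pics/scene0.png

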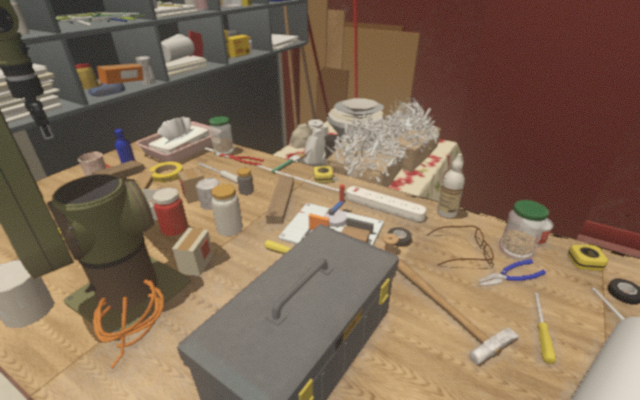

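The top view shows the white jig plate at about (350,202), with the red knob at (340,160). The block is a brown rectangle at about (378,207). A smaller look-alike lies at (343,288), with other wood at (172,222). I'll enlarge the jig to check.

```bash
python3 - <<'E'
from h import *
p=cv2.imread('pics/top0.png')[145:265,290:430]
cv2.imwrite('pics/c0.png',cv2.resize(p,None,fx=5,fy=5,interpolation=cv2.INTER_CUBIC))
for n,u,v in [('TL',305,177),('TR',388,165),('BR',397,229),('BL',311,239),('base?',240,370),('knob',340,160),('plate',345,217)]:
    print(n,ray('top0',u,v,.012).round(3),ray('top0',u,v).round(3))
print(proj('top0',[0,0,0]))
E
```

```text
TL [ 0.524 -0.169  0.012] [ 0.523 -0.169  0.015]
TR [ 0.562 -0.416  0.012] [ 0.564 -0.419 -0.002]
BR [ 0.371 -0.44   0.012] [ 0.372 -0.442 -0.001]
BL [ 0.341 -0.188  0.012] [ 0.341 -0.188 -0.001]
base? [-0.025  0.008  0.012] [ 0.06  -0.043  0.274]
knob [ 0.576 -0.273  0.012] [ 0.559 -0.268  0.092]
plate [ 0.406 -0.287  0.012] [ 0.402 -0.283  0.079]
[244.00382778 359.41458033]
```

View pics/c0.png

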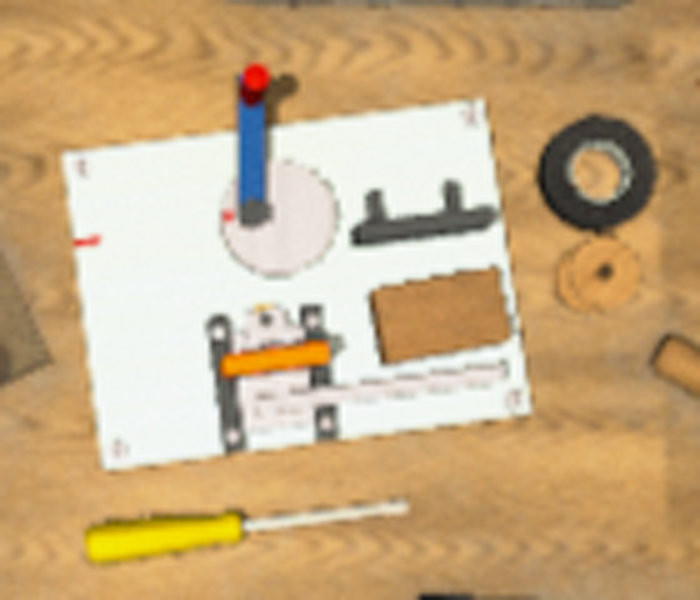

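The crop shows:
- Index mark at (87,240), to the left, which is jig +y.
- Lever pointing up along jig +x, with its knob at (256,78).
- Orange thumb plate at (275,358).
- Block at (440,315) below the dark fence at (425,225).
- Electrical tape and spool to the right, screwdriver below.

Look-alikes for the block are the small one at full-image (343,288) and another at (172,222). The one in the jig is the larger and is correct.

```bash
python3 - <<'E'
from h import *
from scipy.optimize import least_squares
px=lambda u,v:np.array([290+(u+.5)/5-.5,145+(v+.5)/5-.5])
obs=[((55,105,12),(63,153)),((55,-150,12),(484,98)),((-135,-150,12),(532,412)),((-135,105,12),(104,469)),((0,96.5,12),(87,240))]
w=lambda q,P:np.r_[q[0]+np.cos(q[2])*P[0]-np.sin(q[2])*P[1],q[1]+np.sin(q[2])*P[0]+np.cos(q[2])*P[1],P[2]]
f=lambda q:np.concatenate([proj('top0',w(q,np.array(P)/1e3))-px(*u) for P,u in obs])
s=least_squares(f,[.47,-.28,.12]);q=s.x;print(q,s.fun.round(2))
def jig(P): c,s_=np.cos(q[2]),np.sin(q[2]);d=P[:2]-q[:2];return np.r_[c*d[0]+s_*d[1],-s_*d[0]+c*d[1],P[2]].round(4)
for n,uv,z in [('knobtop',(257,77),.095),('axis',(256,212),.039),('plate top',(275,355),.08),('blk tl',(370,292),.044),('blk br',(513,338),.044),('fence',(425,235),.046),('sd',(165,535),.02),('tape',(598,172),.019),('spool',(600,270),.045)]:
    print(n,jig(ray('top0',*px(*uv),z)),jig(ray('top0',*px(*uv))), ray('top0',*px(*uv),z).round(4))
np.save('q.npy',q)
st=ctrl.get_state()
from scipy.spatial.transform import Rotation as R
print(R.from_rotvec(st['tool_rot']).as_matrix().round(3))
E
```

```text
[ 0.48991866 -0.27091593  0.13645371] [-0.29 -0.31  0.18 -0.27  0.34  0.16 -0.32  0.25  0.09  0.13]
knobtop [ 0.0681 -0.0094  0.095 ] [ 0.0691 -0.0098  0.0899] [ 0.5586 -0.2709  0.095 ]
axis [ 0.0005 -0.0027  0.039 ] [-0.0005 -0.0021  0.0468] [ 0.4908 -0.2735  0.039 ]
plate top [-0.085   0.0009  0.08  ] [-0.0849  0.0007  0.0767] [ 0.4056 -0.2816  0.08  ]
blk tl [-0.0545 -0.0608  0.044 ] [-0.0519 -0.0653  0.0094] [ 0.4442 -0.3386  0.044 ]
blk br [-0.0914 -0.1382  0.044 ] [-0.0914 -0.1383  0.0438] [ 0.4182 -0.4203  0.044 ]
fence [-0.0262 -0.0967  0.046 ] [-0.0262 -0.0968  0.0453] [ 0.4771 -0.3703  0.046 ]
sd [-0.1766  0.0738  0.02  ] [-0.1766  0.0738  0.0204] [ 0.3049 -0.2219  0.02  ]
tape [ 0.0003 -0.2081  0.019 ] [ 0.0029 -0.2134 -0.0014] [ 0.5186 -0.4771  0.019 ]
spool [-0.0593 -0.1936  0.045 ] [-0.0591 -0.1943  0.0421] [ 0.4575 -0.4708  0.045 ]
[[-0.955  0.297 -0.001]
 [ 0.297  0.955 -0.002]
 [ 0.    -0.002 -1.   ]]
```

```bash
python3 - <<'E'
from h import *
a=np.load('pics/top0.npz');K,T,d=a['K'],a['T'],a['d'];R,t=T[:3,:3],T[:3,3]
v,u=np.mgrid[:400,:640];c=np.stack([u,v,np.ones_like(u)],-1)@np.linalg.inv(K).T*d[...,None]
w=(c-t)@R; n=np.array([.772,.403])/.871
s=w[...,:2]@n; o=np.array([.156,.501])@n; l=w[...,:2]@np.array([.403,-.772])/.871
m=(abs(s-o)<.1)&(d>0)&(w[...,0]>.1)
for k in np.arange(-.45,.6,.1):
    mm=m&(abs(l-k)<.05); print(round(k,2),w[...,2][mm].max().round(3) if mm.any() else None)
E
```

```text
-0.45 0.007
-0.35 0.334
-0.25 0.073
-0.15 0.068
-0.05 0.126
0.05 0.126
0.15 0.143
0.25 0.136
0.35 0.038
0.45 0.095
0.55 0.096
```

>>> {"op": "arm_command", "data": {"commands": [[-61.4,-61.7,0,-0.3],[-61.4,-61.7,0,-0.3],[-61.4,-61.7,0,-0.3],[-61.4,-61.7,0,-0.3],[-61.4,-61.7,0,-0.3],[-61.4,-61.7,0,-0.3],[-61.4,-61.7,0,-0.3],[-61.4,-61.7,0,-0.3],[-61.4,-61.7,0,-0.3],[-61.4,-61.7,0,-0.3],[-61.4,-61.7,0,-0.3],[-61.4,-61.7,0,-0.3]], "jaw": 5}}

```text
time_s: 1.6
eef_pos: [0.5032, -0.1648, 0.231]
tool_rot: [-0.004, -3.141, -0.001]
contact_force: [1.2, -0.6, 0.3]
width: 0.0498
finger_force: 0.0
```

>>> {"op": "arm_command", "data": {"commands": [[-5.0,-9.5,3,0],[-5.0,-9.5,3,0],[-5.0,-9.5,3,0],[-5.0,-9.5,3,0],[-5.0,-9.5,3,0]]}}

```text
time_s: 2.22
eef_pos: [0.5522, -0.2567, 0.2019]
tool_rot: [0.001, 3.142, 0.0]
contact_force: [0.7, 0.4, -0.2]
width: 0.0499
finger_force: 0.0
```

```bash
python3 - <<'E'
from h import *
grab('wrist','w1'); s=ctrl.get_state(); print(s['eef_pos'],s['tool_rot'],s['time_s'])
q=np.load('q.npy')
print(proj('w1',[.5586,-.2709,.095]))
E
```

```text
[ 0.55231754 -0.2566676   0.2020979 ] [ 5.51668359e-04  3.14107667e+00 -1.33687038e-04] 2.275
[301.70047641 200.79300024]
```

View pics/w1.png

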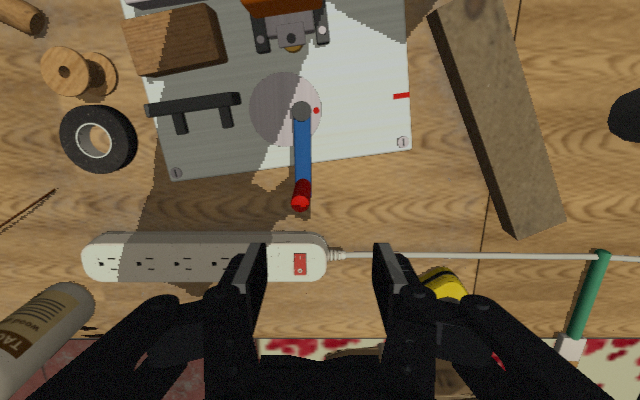

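The wrist view shows the knob top at (300,202), predicted (302,201), the pivot at (301,111), the index mark at (401,96) and plate corners at (412,148) and (172,181). Next I refine.

```bash
python3 - <<'E'
from h import *
q=np.load('q.npy');c,s=np.cos(q[2]),np.sin(q[2])
W=lambda x,y,z:np.r_[q[0]+c*x-s*y,q[1]+s*x+c*y,z]
for P in [(.055,.105,.012),(.055,-.150,.012),(0,.0965,.012),(0,0,.039)]: print(P,proj('w1',W(*P)).round(1))
print(ray('w1',300,202,.095),ray('w1',301,111,.042), W(0,0,0))
for a in np.linspace(1.708,0,11): print(a.round(3),W(.07*np.sin(a),.07*np.cos(a),0)[:2].round(4),)
print(W(-.115,0,0),W(-.072,0,0))
E
```

```text
(0.055, 0.105, 0.012) [415.2 148.2]
(0.055, -0.15, 0.012) [171.6 181.5]
(0, 0.0965, 0.012) [403.4  93.3]
(0, 0, 0.039) [303.6 108.9]
[ 0.55961937 -0.27228362  0.095     ] [ 0.49159816 -0.27311891  0.042     ] [ 0.48991866 -0.27091593  0.        ]
1.708 [ 0.5599 -0.271 ]
1.537 [ 0.5589 -0.2591]
1.366 [ 0.5559 -0.2475]
1.196 [ 0.551  -0.2366]
1.025 [ 0.5442 -0.2268]
0.854 [ 0.5359 -0.2182]
0.683 [ 0.5263 -0.2111]
0.512 [ 0.5156 -0.2058]
0.342 [ 0.5042 -0.2024]
0.171 [ 0.4923 -0.201 ]
0.0 [ 0.4804 -0.2016]
[ 0.37598763 -0.28655946  0.        ] [ 0.41858793 -0.28071014  0.        ]
```

>>> {"op": "arm_command", "data": {"commands": [[-0.75,-1.5,4,0],[-0.75,-1.5,9,0],[-0.75,-1.5,14.2,0],[-0.75,-1.5,14.2,0],[-0.75,-1.5,14.2,0]]}}

```text
time_s: 2.9
eef_pos: [0.5612, -0.2729, 0.0615]
tool_rot: [0.002, 3.139, -0.002]
contact_force: [-0.2, -0.9, 0.3]
width: 0.0501
finger_force: 0.0
```

>>> {"op": "arm_command", "data": {"commands": [[0,0,0,0],[0,0,0,0],[0,0,0,0],[0,0,0,0]], "jaw": 1.8, "squeeze": 20}}

```text
time_s: 3.4
eef_pos: [0.5602, -0.273, 0.0596]
tool_rot: [0.003, 3.141, -0.0]
contact_force: [-0.2, 0.0, -0.2]
width: 0.0177
finger_force: 0.0
```

>>> {"op": "arm_command", "data": {"commands": [[0.03,1.29,0,-0.171],[0.33,2.45,0,-0.342],[0.82,3.54,0,-0.512],[1.5,4.52,0,-0.683],[2.33,5.38,0,-0.854],[3.29,6.09,0,-1.025],[4.36,6.62,0,-1.196],[5.5,6.96,0,-1.366],[6.1,7.05,0,-1.45],[6.69,7.1,0,-1.537],[6.69,7.1,0,-1.537],[6.69,7.1,0,-1.537]]}}

```text
time_s: 4.9
eef_pos: [0.4947, -0.2025, 0.0599]
tool_rot: [-2.179, 2.262, -0.004]
contact_force: [4.4, -2.1, 2.2]
width: 0.0183
finger_force: 1.7
```

```bash
python3 - <<'E'
from h import *
grab('wrist','w2');grab('top','top2'); s=ctrl.get_state(); print(s['eef_pos'],s['tool_rot'],s['time_s'],s['joints'][5])
a=cv2.imread('pics/w2.png');b=cv2.imread('pics/top2.png')[150:245,295:405]
o=np.zeros((600,800,3),np.uint8);o[:,:]=0
b=cv2.resize(b,None,fx=3.5,fy=3.5,interpolation=cv2.INTER_CUBIC)
a=cv2.resize(a[:260,120:],None,fx=1,fy=1)
o[:a.shape[0],:a.shape[1]]=a;o[262:262+b.shape[0],:b.shape[1]]=b
cv2.imwrite('pics/c2.png',o)
E
```

```text
[ 0.49468606 -0.20247289  0.0598884 ] [-2.18003108  2.26095524 -0.00402622] 5.0 -1.9226788500082475
```

View pics/c2.png

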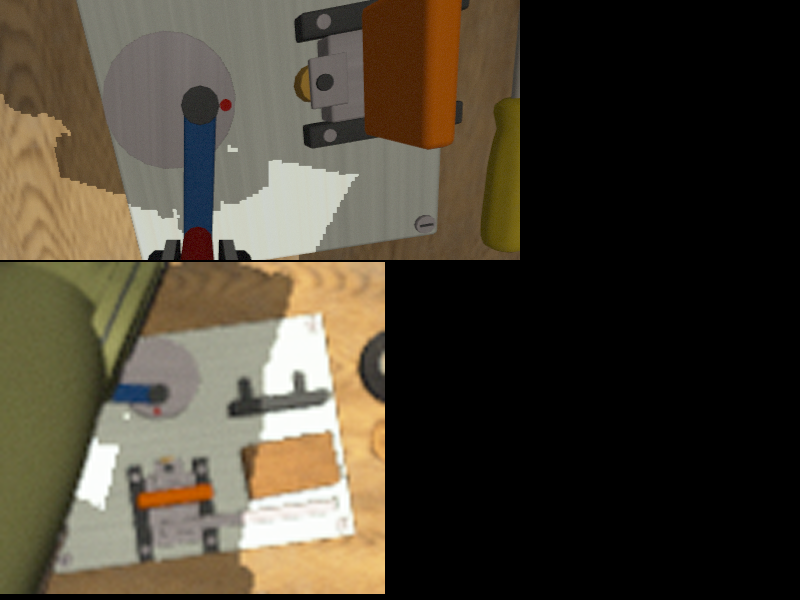

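The top view shows the arm covering the knob. In the wrist view the lever is caged between the fingers, about 0.17 rad short of the mark. I'll grip to centre the knob and finish the turn.

>>> {"op": "arm_command", "data": {"commands": [[0,0,0,0],[0,0,0,0],[0.02,0.6,0,-0.09],[0.04,1.25,0,-0.171],[0.04,1.35,0,-0.171],[0.04,1.35,0,-0.171],[0.04,1.35,0,-0.171]], "jaw": 1.4, "squeeze": 20}}

```text
time_s: 5.88
eef_pos: [0.4815, -0.203, 0.06]
tool_rot: [2.366, -2.066, 0.006]
contact_force: [4.2, -4.1, 1.7]
width: 0.0157
finger_force: 19.8
```

```bash
python3 - <<'E'
from h import *
grab('wrist','w3'); s=ctrl.get_state(); print(s['eef_pos'],s['tool_rot'],s['time_s'])
cv2.imwrite('pics/c3.png',cv2.imread('pics/w3.png'))
q=np.load('q.npy');c,s=np.cos(q[2]),np.sin(q[2])
W=lambda x,y,z:np.r_[q[0]+c*x-s*y,q[1]+s*x+c*y,z]
for P in [(-.135,.105,.012),(.055,.105,.012),(0,.0965,.012),(0,0,.042),(0,.07,.095)]: print(P,proj('w3',W(*P)).round(1))
E
```

```text
[ 0.48149076 -0.20298736  0.05997902] [ 2.36627183 -2.06638886  0.0062429 ] 5.925
(-0.135, 0.105, 0.012) [526.7 272.1]
(0.055, 0.105, 0.012) [236.4 272.4]
(0, 0.0965, 0.012) [320.2 260.7]
(0, 0, 0.042) [319.8 108.9]
(0, 0.07, 0.095) [320.  304.2]
```

View pics/c3.png

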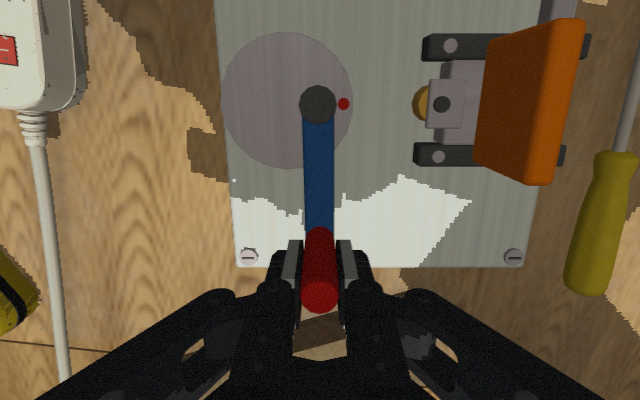

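The wrist view shows the lever running from (318,104) to the knob at (320,235). The plate edge corners are at (237,267) and (523,267), and the mark is hidden by the knob. I'll check the angle numerically.

```bash
python3 - <<'E'
from h import *
r=lambda u,v,z:ray('w3',u,v,z)
e=r(237,267,.012)-r(523,267,.012); print('edge yaw',np.arctan2(e[1],e[0]), np.linalg.norm(e))
im=cv2.imread('pics/w3.png').astype(int)
m=(im[...,0]>im[...,2]+35)&(im[...,0]>im[...,1]+15)
P=[]
for v in range(128,222,4):
    u=np.where(m[v,280:360])[0]+280
    P.append(r((u.min()+u.max())/2,v,.039))
P=np.array(P);k=np.polyfit(P[:,1],P[:,0],1);print('lever yaw',-np.arctan(k[0]),len(P),P[0],P[-1])
c=r(318,104,.042);K=r(320,297,.095);print(c,K,-np.arctan2(*(K-c)[:2]))
E
```

```text
edge yaw 0.1352369669910288 0.1862659530266894
lever yaw 0.1452698711688853 24 [ 0.48980922 -0.26164298  0.039     ] [ 0.48290938 -0.21372348  0.039     ]
[ 0.4910578  -0.27302751  0.042     ] [ 0.48083752 -0.20469977  0.095     ] 0.1484765188889464
```

>>> {"op": "arm_command", "data": {"commands": [[0,-0.12,0,0],[0,-0.12,0,0]]}}

```text
time_s: 6.18
eef_pos: [0.4815, -0.203, 0.0599]
tool_rot: [2.365, -2.066, 0.004]
contact_force: [2.2, -5.2, 4.2]
width: 0.0155
finger_force: 20.0
```

>>> {"op": "arm_command", "data": {"commands": [[0,-0.12,0,0],[0,-0.12,0,0],[0,-0.12,0,0],[0,-0.12,-5,0],[0,-0.12,-10,0],[0,-0.12,-13,0],[0,-0.12,-13,0]], "jaw": 4}}

```text
time_s: 7.05
eef_pos: [0.4836, -0.2018, 0.1917]
tool_rot: [-2.365, 2.065, -0.007]
contact_force: [0.3, 0.1, -0.5]
width: 0.04
finger_force: 0.0
```

```bash
python3 - <<'E'
from h import *
grab('wrist','w4'); s=ctrl.get_state(); print(s['eef_pos'],s['tool_rot'],s['time_s'],s['contact_force'])
from scipy.spatial.transform import Rotation as R
print(R.from_rotvec(s['tool_rot']).as_matrix().round(4))
cv2.imwrite('pics/c4.png',cv2.imread('pics/w4.png'))
E
```

```text
[ 0.48246858 -0.20136251  0.18992164] [-2.36626170e+00  2.06557986e+00 -2.14370222e-03] 7.1 [-0.35936744  0.51708347 -0.38273024]
[[ 1.351e-01 -9.908e-01  1.400e-03]
 [-9.908e-01 -1.351e-01 -4.000e-04]
 [ 6.000e-04 -1.400e-03 -1.000e+00]]
```

View pics/c4.png

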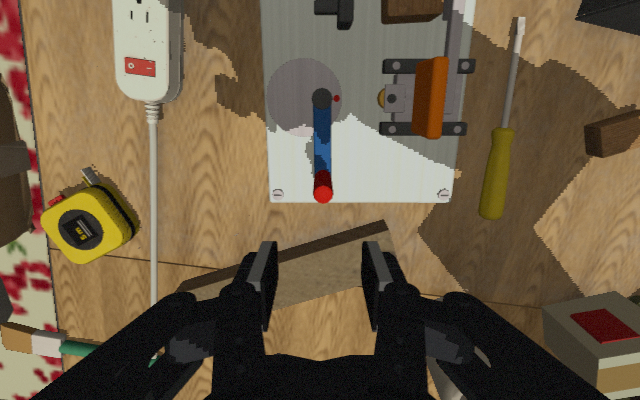

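The wrist view shows the knob at (323,192), the pivot at (322,98) and plate corners at (271,203) and (453,202). I'll check the lever angle again and plan the push.

```bash
python3 - <<'E'
from h import *
f='w4';r=lambda u,v,z:ray(f,u,v,z)
e=r(271,203,.012)-r(453,202,.012); print('edge yaw',np.arctan2(e[1],e[0]), np.linalg.norm(e))
im=cv2.imread(f'pics/{f}.png').astype(int)
m=(im[...,0]>im[...,2]+35)&(im[...,0]>im[...,1]+15)
P=[]
for v in range(112,168,3):
    u=np.where(m[v,295:350])[0]+295
    P.append(r((u.min()+u.max())/2,v,.039))
P=np.array(P);k=np.polyfit(P[:,1],P[:,0],1);print('lever yaw',-np.arctan(k[0]))
c=r(322,98,.042);K=r(323,195,.095);print(c,K,-np.arctan2(*(K-c)[:2]))
# plate: back-top edge corners
for u,v in [(442,60),(440,136),(430,98)]: print(r(u,v,.08).round(4),r(u,v,None).round(4))
E
```

```text
edge yaw 0.14130789452712067 0.18836336827173897
lever yaw 0.15998111008031723
[ 0.49108445 -0.27328127  0.042     ] [ 0.48092383 -0.20355746  0.095     ] 0.14470800545664472
[ 0.4093 -0.3112  0.08  ] [ 0.4093 -0.3112  0.0799]
[ 0.3977 -0.2581  0.08  ] [ 0.397  -0.2579  0.0782]
[ 0.4118 -0.2844  0.08  ] [ 0.4112 -0.2845  0.0784]
```

>>> {"op": "arm_command", "data": {"commands": [[3.5,6,0,0],[7.1,12.9,0,0],[7.1,12.9,0,0],[7.1,12.9,0,0],[7.1,12.9,5,0],[7.1,12.9,10,0],[7.1,12.9,13.8,0],[7.1,12.9,13.8,0],[7.1,12.9,13.8,0]], "jaw": 0}}

```text
time_s: 8.22
eef_pos: [0.3648, -0.289, 0.0519]
tool_rot: [-2.367, 2.065, -0.001]
contact_force: [-0.8, -0.5, 0.7]
width: 0.0001
finger_force: 0.0
```

>>> {"op": "arm_command", "data": {"commands": [[0,-0.6,0,0],[0,-1.2,0,0],[0,-1.6,0,0],[0,-2.0,0,0],[0,-2.4,0,0],[0,-2.8,0,0],[0,-2.8,0,0]]}}

```text
time_s: 9.1
eef_pos: [0.3917, -0.2853, 0.0512]
tool_rot: [2.367, -2.066, -0.0]
contact_force: [-1.9, -0.1, 0.7]
width: -0.0001
finger_force: 0.9
```

>>> {"op": "arm_command", "data": {"commands": [[0,-0.4,0,0],[0,-0.8,0,0],[0,-1.2,0,0],[0,-1.5,0,0],[0,-1.5,0,0]]}}

```text
time_s: 9.72
eef_pos: [0.4071, -0.2832, 0.0512]
tool_rot: [-2.367, 2.065, -0.001]
contact_force: [-1.8, -1.1, -0.2]
width: -0.0
finger_force: 0.8
```

>>> {"op": "arm_command", "data": {"commands": [[0,-0.2,0,0],[0,-0.4,0,0],[0,-0.6,0,0],[0,-0.6,0,0]]}}

```text
time_s: 10.22
eef_pos: [0.4128, -0.2824, 0.0512]
tool_rot: [-2.367, 2.065, -0.0]
contact_force: [-2.2, 0.0, -0.0]
width: -0.0
finger_force: 1.2
```

>>> {"op": "arm_command", "data": {"commands": [[0,-0.15,0,0],[0,-0.3,0,0],[0,-0.3,0,0]]}}

```text
time_s: 10.6
eef_pos: [0.4156, -0.282, 0.0512]
tool_rot: [-2.367, 2.066, 0.0]
contact_force: [-2.4, -0.9, -1.2]
width: 0.0001
finger_force: 1.4
```

>>> {"op": "arm_command", "data": {"commands": [[0,-0.15,0,0],[0,-0.3,0,0],[0,-0.3,0,0]]}}

```text
time_s: 10.98
eef_pos: [0.4176, -0.2817, 0.0512]
tool_rot: [2.365, -2.065, -0.002]
contact_force: [-4.6, -0.2, 1.8]
width: -0.0001
finger_force: 2.7
```

>>> {"op": "arm_command", "data": {"commands": [[0,-0.15,0,0],[0,-0.3,0,0],[0,-0.3,0,0]]}}

```text
time_s: 11.35
eef_pos: [0.4176, -0.2817, 0.0512]
tool_rot: [2.361, -2.064, -0.007]
contact_force: [-12.4, -2.8, 7.1]
width: -0.0003
finger_force: 6.4
```

It stopped hard at 12 N, which fits home. I'll back off, lift and look.

>>> {"op": "arm_command", "data": {"commands": [[0,1.0,0,0],[0,3,0,0],[0,3,0,0],[0,3,-5,0],[0,3,-10,0],[0,3,-16,0],[-5,3,-18,0],[-10,3,-18,0],[-15,3,-18,0],[-15,3,-18,0],[-15,3,-18,0]]}}

```text
time_s: 12.72
eef_pos: [0.3722, -0.137, 0.2316]
tool_rot: [-2.367, 2.065, -0.003]
contact_force: [-0.6, 0.0, 0.1]
width: 0.0001
finger_force: 0.0
```

```bash
python3 - <<'E'
from h import *
grab('wrist','w5'); s=ctrl.get_state(); print(s['eef_pos'],s['time_s'],s['contact_force'])
cv2.imwrite('pics/c5.png',cv2.resize(cv2.imread('pics/w5.png')[:300,120:520],None,fx=2,fy=2))
E
```

```text
[ 0.37220066 -0.13741851  0.23153002] 12.775 [ 0.37901964  0.48815729 -0.19692308]
```

View pics/c5.png

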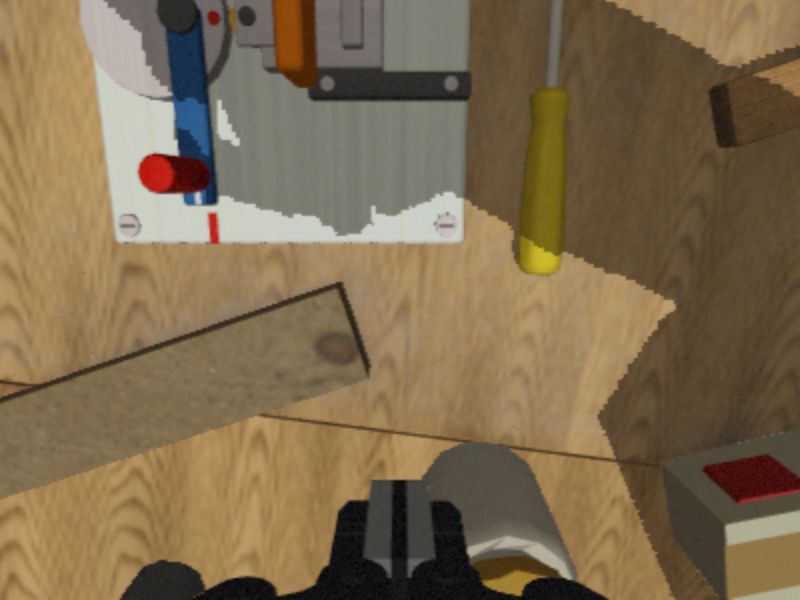

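The view shows the slide forward with the roller at the cam, the lever tip at crop (200,203) and the mark at (213,228). I'll compute the angle, then move aside for a clear top view.

>>> {"op": "arm_command", "data": {"commands": [[-6,0,-1,0],[-12,0,-2,0],[-18,0,-2,0],[-24,0,-2,0],[-24,0,-2,0],[-24,0,-2,0]]}}

```text
time_s: 13.52
eef_pos: [0.3397, 0.1005, 0.2512]
tool_rot: [2.366, -2.066, 0.001]
contact_force: [-0.0, 0.1, 0.6]
width: -0.0
finger_force: 0.0
```

```bash
python3 - <<'E'
from h import *
r=lambda u,v,z:ray('w5',120+u/2-.25,v/2-.25,z)
c=r(177,14,.042);t=r(199.5,204,.037);mk=r(213,228,.012)
y=lambda d:-np.arctan2(d[0],d[1])
print(c,t,mk,'lever',y(t-c),'mark',y(mk-c),np.linalg.norm((t-c)[:2]),np.linalg.norm((mk-c)[:2]))
e=r(117,242,.012)-r(464,242,.012);print('edge',np.arctan2(e[1],e[0]))
grab('top','top6')
p=cv2.imread('pics/top6.png')[145:265,290:430]
cv2.imwrite('pics/c6.png',cv2.resize(p,None,fx=5,fy=5,interpolation=cv2.INTER_CUBIC))
E
```

```text
[ 0.49137961 -0.27225949  0.042     ] [ 0.47906101 -0.19062509  0.037     ] [ 0.47854166 -0.17756498  0.012     ] lever 0.14976958155452677 mark 0.1347506430019553 0.08255859722868153 0.0955607773734508
edge 0.13464651145445578
```

View pics/c6.png

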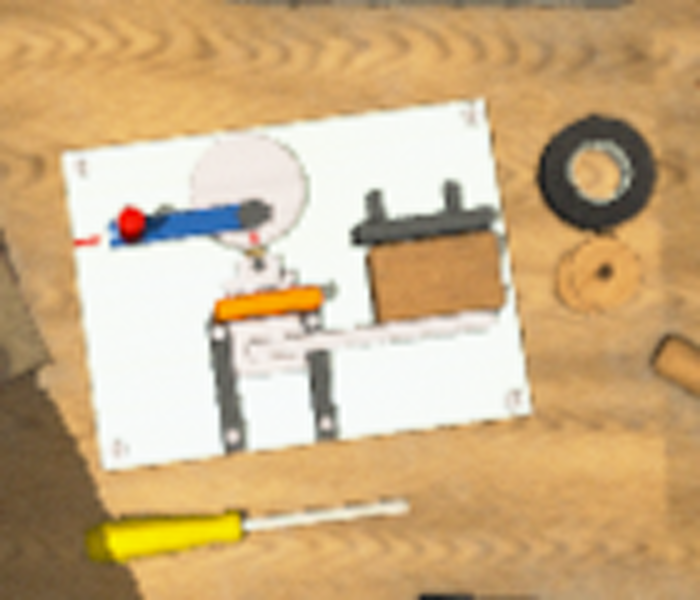

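The lever is within about 1° of the mark, the block lies against the fence at (437,275), and the bystanders have not moved. One last number: the slide position.

```bash
python3 - <<'E'
from h import *
q=np.r_[.4911,-.2722,.1355];c,s=np.cos(q[2]),np.sin(q[2])
def H(f,lo,hi):
    im=cv2.imread(f'pics/{f}.png').astype(int);m=(im[...,2]>200)&(im[...,1]>80)&(im[...,1]<170)&(im[...,0]<60)
    m[:190]=0;m[235:]=0;m[:,:325]=0;m[:,365:]=0
    v,u=np.where(m);P=ray(f,u.mean(),v.mean(),.08)-np.r_[q[:2],0];return c*P[0]+s*P[1],-s*P[0]+c*P[1],m.sum()
print(H('top0',0,0),H('top6',0,0))
E
```

```text
(np.float64(-0.08840084334772169), np.float64(0.00225991919110931), np.int64(81)) (np.float64(-0.0569005671009379), np.float64(0.001451806982172679), np.int64(81))
```

```bash
python3 -c "
from bench import ctrl
print(ctrl.job_done())"
```

```text
the job is handed in; nothing more can be done
None
```

The job is handed in: the lever is about 1° from the index mark, the slide met a firm stop near its home position (about 32 mm of travel measured, ±2 mm), the block lies against the fence, and the hand is clear.

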